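# Fetch the handheld from behind the cleaner bottles and box it

## Task

The yellow handheld lies in the white bay behind two cleaner bottles. First stand both bottles on the green mat, then lay the handheld, screen up, in the middle of the violet box, along its length, and finally put each bottle back exactly where it stood in the bay, square as before. Keep the bottles upright, set everything down without dropping it, and leave the mug and the mouse alone.

Things in the scene. Friction and masses are not known exactly. Their poses are not given: they have to be found in the camera images.
- bay: white three-sided tray, fixed, open at its own -x (robot side); 190 (x) x 208 mm (y), floor top 6 mm above the table, 6 mm walls: back (+x) 40, sides 30 mm high. Origin: centre of underside, at table height. At the start the bottles stand on two grey marks in its front half, 12-20 mm apart; the handheld lies within 15 mm behind them (no finger room), about 48 mm before the back wall.
- blue_bottle: square screen-cleaner bottle, blue with a white cap; loose, closed, about 0.22 kg. Body 60 (own x) x 76 (own y) x 60 mm high, short neck, then a flat-sided cap 28 x 28 mm (sides along own x, y) from 70 to 105 mm above the underside: grip it there from above. Origin: centre of underside; z up, x roughly along the bay's x at the start. Stands in the bay's front half, left or right (varies).
- orange_bottle: square screen-cleaner bottle, orange with a black cap; loose, closed, about 0.22 kg. Body 60 (own x) x 76 (own y) x 60 mm high, short neck, then a flat-sided cap 28 x 28 mm (sides along own x, y) from 70 to 105 mm above the underside: grip it there from above. Origin: centre of underside; z up, x roughly along the bay's x at the start. Stands in the bay's front half, left or right (varies).
- handheld: rugged handheld terminal lying flat, yellow with black rubber ends and a black screen on top; loose, about 0.28 kg, 160 mm (own x) x 56 mm (own y) x 28 mm thick. To be gripped across its 56 mm width, near the middle. Origin: centre of its underside; x along its length (either end may lead), z up out of the screen. At the start its length lies along the bay's y.
- violet_box: violet open-topped tablet carton, fixed to the table, outside 210 mm (own x) x 138 mm (own y) x 40 mm high, walls and floor 4 mm (inside 202 x 130 mm, inner floor 4 mm above the table). Origin: centre of its underside; x along its length. The handheld belongs in here.
- dark_box: dark grey, nearly black, open-topped tablet carton, fixed to the table, outside 210 mm (own x) x 138 mm (own y) x 40 mm high, walls and floor 4 mm (inside 202 x 130 mm, inner floor 4 mm above the table). Origin: centre of its underside; x along its length. Not used in this job.
- green_mat: thin green mat on the table, fixed, 240 mm (own x) x 140 mm (own y) x 4 mm thick: the side area, with room for both bottles one behind the other along its length. Origin: centre of its underside, at table height; x along its length.
- mug: white mug standing beyond the work, 76 mm in diameter, 90 mm high, handle at its own +y; loose. Leave alone. Origin: centre of its underside.
- mouse: black computer mouse lying beyond the work, 60 x 105 x 28 mm; loose. Leave alone. Origin: centre of its underside.
Mind the look-alikes: they are no part of the job. Leave any pink or turquoise look-alike of the orange_bottle alone.

How it is judged:
By the outcome, as a careful person would: the job done as asked, in the order asked, and still so for the second after the job is handed in, with the robot touching nothing.
It also fails if it takes over 131 s, if anything falls off the work surface, if the arm or the gripper's body presses on something with over 40 N, if the wrist force passes 120 N, or if a joint passes its speed limit or range.

## Robot

A 7-joint arm with a two-finger parallel gripper is mounted at the origin on the work surface. World frame = base frame: x ahead of the robot, y to its left, z up, the work surface at z = 0. Lengths are in m, angles in rad, forces in N, time in s.
With the tool pointing down it reaches from about 0.4 to 0.875 m from the base axis. Payload 19.3 kg.
Tool frame: the origin (TCP) lies at the very end of the fingers, on their centre line; the grasp point (between the pads) lies 19 mm behind it; z points along the fingers, y is the direction in which the jaws open and shut (so a half turn about z gives the same grasp; the last joint's range is limited). The gripper opens to 85 mm and grips with 20 to 120 N. Pads are 22 mm wide; open, the fingers measure 114 mm over their backs; the gripper's body (76 mm by 85 mm) begins 54 mm behind the grasp point. The pads swing forward as they close: fully open they stand 13 mm farther back than shut.
Start: joints at [1.052, 0.521, -0.036, 1.599, 0.021, 1.021, -0.113], TCP at [0.271, -0.563, 0.231] pointing down, gripper open.
Joint ranges: [-2.91, 2.91], [-0.3, 2.13], [-1.5, 1.42], [0.17, 2.43], [-1.26, 4.41], [0.16, 1.93], [-2.52, 2.52]. Speed limits (rad/s): [1.89, 1.89, 2.39, 2.39, 3.01, 3.01, 3.01].

## Interface

Orientations are given as [roll, pitch, yaw] about the fixed x, y, z axes, in that order (R = Rz(yaw) Ry(pitch) Rx(roll)).
In Python, from workcell import bot, grab_frame, calibration, workorder gives the robot as it stands.
- The arm moves only by the tool move_arm, never from a script. Its arguments are lists of equal length, an entry for each row: "jaw": the closure in counts, from 0 (fully open) to 255 (shut); "dp": the shift along the tool's x, y, z in units of 800 mm (1.0 is 800 mm), a list of three; "rotation": the turn, a rotation vector about the tool's x, y, z in units of pi rad (1.0 is pi rad), a list of three. In form: {"jaw": [jaw, ...], "dp": [[dx, dy, dz], ...], "rotation": [[rx, ry, rz], ...]}. A call has 1 to 10 rows; each row shifts and turns the commanded pose from where the row before left it, along the tool's axes as they then stand; what a row does not reach is not made up. A row lasts 1/8 s, in which the tool goes at most 62.5 mm and 10.7 degrees, less where a joint would pass 70% of its speed; a pose out of reach is approached as far as the arm can. A call with a number of a shift or a turn outside -1 to 1 is refused whole. A call with a gripper value outside its range is refused whole. The fingers move at their own pace and stop on an object; "squeeze" is the grip in N (left out, the last holds). Time passes only in rows, so rows that do not move let the fingers close. It gives the time, the measured TCP pose, the force and the opening at its end, in the units of the state.
- bot.observe(): the state, without advancing time (a new reading comes with each control period).
- grab_frame(name): name is "side" or "top" or "wrist"; returns the picture (420x560x3 uint8, blue, green, red); there is no depth.
- calibration(name): a dict with "camera_matrix" (3x3 intrinsics, pixels), "T" (4x4, takes a point from camera to world coordinates). Camera axes: x right, y down, z forward; pixel columns grow to the right and rows downward; lengths in m; the calibration is good to about 2 mm. A picture is of the moment at which its call begins: read the wrist's pose just before it. calibration takes no time and is no camera call; for the wrist camera it gives the pose at the moment of the call.
- workorder.job_done(): hands the job in, once; it reports no verdict.
The state is a dict: "clock": time; "qpos": joint angles; "qd": joint speeds; "joint_efforts": joint torques, N m; "position": TCP position; "tool_rot": TCP orientation; "force": force on the tool from outside, world axes, zero at the start; "moment": the same for the moment, N m; "grip_width": finger opening in m.
Only numpy, scipy, OpenCV 4.12 (cv2) and the standard library are available. Lean on these libraries where they do the work, as an engineer would, in place of code of your own. Each camera call takes 0.05 s, during which the arm holds its last target. There are 200 camera calls.

## Working session

There is one attempt and no reset: what is moved stays moved. The work goes in short steps, Python scripts to look and compute and a tool call to move; the robot and the scene stay as the last step left them, time stands still between calls to the robot, and variables do not carry over. Pictures are saved under pics/ and viewed, about 12 in all and at most 16, crops included, and the job is handed in when it is done.

Besides the shell and the picture viewer there is one more tool, called after "Call:" as a command line: name --argument value ..., lists and objects as JSON in quotes. move_arm: Moves the arm, as the interface text tells. Shifts and turns lie within -1 to 1; 1 stands for 800 mm of shift or pi rad of turn. Its arguments: {"type":"object","properties":{"jaw":{"type":"array","items":{"type":"number"}},"dp":{"type":"array","items":{"type":"array","items":{"type":"number","minimum":-1,"maximum":1}}},"rotation":{"type":"array","items":{"type":"array","items":{"type":"number","minimum":-1,"maximum":1}}},"squeeze":{"type":"number"}},"required":["jaw","dp","rotation"]}

```bash
ls; mkdir -p pics; python3 - <<'E'
from workcell import bot, grab_frame, calibration, workorder
import cv2, numpy as np
print(bot.observe())
for n in ("top","side"):
    cv2.imwrite(f"pics/{n}0.png",grab_frame(n)); c=calibration(n); print(n,np.round(c["camera_matrix"],1),np.round(c["T"],3))
E
```

```text
pics
{'clock': 0.0, 'qpos': array([ 1.05180142,  0.5220045 , -0.03635355,  1.59999614,  0.02119408,
        1.02111087, -0.11279489]), 'qd': array([ 1.21019777e-03,  2.62174112e-04,  9.69311730e-05, -1.73587272e-03,
       -6.01600603e-04,  3.41698815e-04,  9.87226238e-04]), 'joint_efforts': array([-7.67537858e-04, -9.27118492e+01,  1.97892107e+00, -3.69936597e+01,
        1.77793717e-02,  8.18223925e-03,  4.67597886e-05]), 'position': array([ 0.27101033, -0.5628111 ,  0.23073561]), 'tool_rot': array([-3.14046024e+00,  6.33378727e-05,  4.48809443e-01]), 'force': array([ 0.21725106, -0.36345362, -0.65936207]), 'moment': array([-0.01968608, -0.02705868, -0.09169496]), 'grip_width': 0.08568406651649241}
top [[496.2   0.  278.4]
 [  0.  496.2 214.4]
 [  0.    0.    1. ]] [[-0.006 -0.979  0.205  0.207]
 [-1.     0.007  0.003  0.018]
 [-0.005 -0.205 -0.979  1.227]
 [ 0.     0.     0.     1.   ]]
side [[546.4   0.  277.5]
 [  0.  546.4 207.8]
 [  0.    0.    1. ]] [[-0.786 -0.404  0.468 -0.194]
 [-0.618  0.509 -0.6    0.869]
 [ 0.004 -0.76  -0.649  0.944]
 [ 0.     0.     0.     1.   ]]
```

View pics/top0.png

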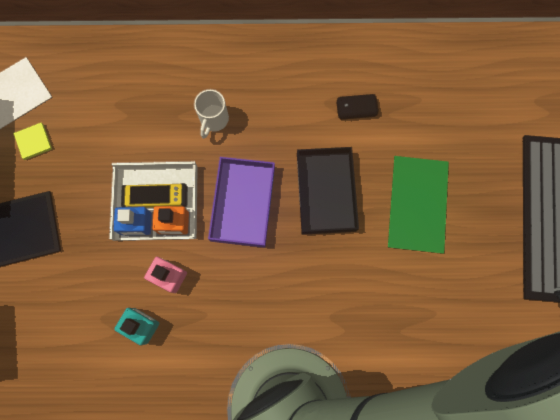

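View pics/side0.png

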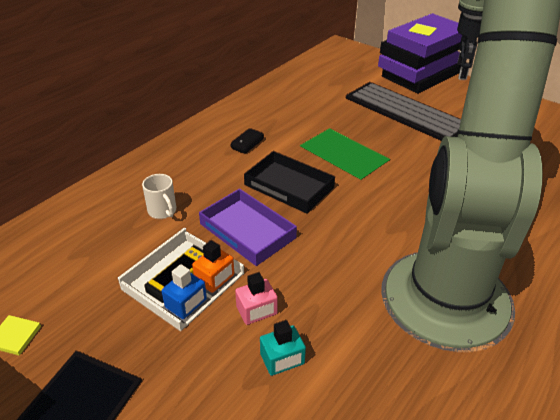

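Side view: blue bottle (184,290) and orange bottle (213,265) stand in the bay. The look-alikes outside it are pink (256,298) and turquoise (282,347). In the top view, blue is at (130,218) and orange at (168,218). The two in the bay match by colour and cap (white, black). I'll confirm with an enlarged crop and take rough positions.

```bash
cat > h.py <<'E'
from workcell import bot, grab_frame, calibration
import cv2, numpy as np
from scipy.spatial.transform import Rotation as Ro
def world(n,uv,z,cal=None):
    c=cal or calibration(n); K,T=np.array(c["camera_matrix"]),np.array(c["T"])
    uv=np.atleast_2d(uv).astype(float); d=np.c_[uv,np.ones(len(uv))]@np.linalg.inv(K).T@T[:3,:3].T
    return T[:3,3]+d*((z-T[2,3])/d[:,2:])
def pix(n,P,cal=None):
    c=cal or calibration(n); K,T=np.array(c["camera_matrix"]),np.array(c["T"])
    p=(np.atleast_2d(P)-T[:3,3])@T[:3,:3]@K.T
    return p[:,:2]/p[:,2:]
def plan(pos,yaw,s=None):
    """total shift in tool axes (units 0.8 m) and turn (units pi) from measured pose to pos, tool down at yaw"""
    s=s or bot.observe(); R=Ro.from_euler('xyz',s["tool_rot"])
    rv=(R.inv()*Ro.from_euler('xyz',[np.pi,0,yaw])).as_rotvec()/np.pi
    print("at",np.round(s["position"],4),np.round(s["tool_rot"],4),"t",s["clock"])
    print("dp",np.round(R.inv().apply(np.array(pos)-s["position"])/.8,4),"rot",np.round(rv,4))
E
python3 - <<'E'
from h import *
im=cv2.imread("pics/top0.png")
cv2.imwrite("pics/top0c.png",cv2.resize(im[150:260,100:290],None,fx=4,fy=4,interpolation=cv2.INTER_CUBIC))
hsv=cv2.cvtColor(im,cv2.COLOR_BGR2HSV)
m=cv2.inRange(hsv,(50,100,40),(75,255,255)); m[:, :380]=0
c=max(cv2.findContours(m,0,2)[0],key=cv2.contourArea)
w=world("top",c[:,0],.004)[:,:2]; r=cv2.minAreaRect((w*1000).astype(np.float32)); print("mat",r)
print("bottles",world("top",[[124,215],[166,215]],.111))
E
```

```text
mat ((488.3664245605469, -331.953369140625), (138.63096618652344, 237.54611206054688), 83.10041809082031)
bottles [[0.44097626 0.37624353 0.111     ]
 [0.44026386 0.27955206 0.111     ]]
```

View pics/top0c.png

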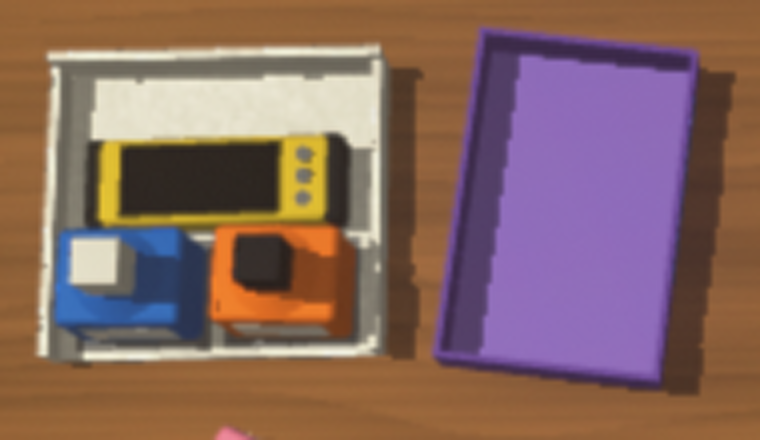

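The crop confirms the blue bottle with a white cap (left) and the orange bottle with a black cap (right). The handheld is behind them, and the violet box is to the right with rim corners at crop (482,30), (697,52), (661,382), (435,358).

```bash
python3 - <<'E'
from h import *
f=lambda q:np.array(q)/4+[100,150]-[.375,.375]
w=world("top",f([[482,30],[697,52],[661,382],[435,358]]),.040); print("box",w,w.mean(0),np.linalg.norm(np.diff(w,axis=0),axis=1))
d=w[0]-w[3]+w[1]-w[2]; print("yaw",np.degrees(np.arctan2(d[1],d[0])))
w=world("top",f([[50,55],[380,46]]),.040);print("bay back",w); w=world("top",f([[40,354],[384,354]]),.03);print("bay front",w)
w=world("top",f([[70,238],[122,238],[128,294],[72,290]]),.111);print("blue cap",w)
s=bot.observe();R=Ro.from_euler('xyz',s["tool_rot"]).as_matrix();T=np.array(calibration("wrist")["T"])
print("cam in tool",np.round(R.T@(T[:3,3]-s["position"]),3),np.round(R.T@T[:3,:3],3)); print(calibration("wrist")["camera_matrix"])
plan([.44,.33,.36],np.pi/2); plan([.35,.0,.4],np.pi/2)
E
```

```text
box [[0.6022469  0.166417   0.04      ]
 [0.58679664 0.03183701 0.04      ]
 [0.37912828 0.05449551 0.04      ]
 [0.39473803 0.19120475 0.04      ]] [0.49072746 0.11098857 0.04      ] [0.13546396 0.20890084 0.13759753]
yaw -6.5194510651268525
bay back [[0.58802775 0.43636786 0.04      ]
 [0.59227817 0.23004983 0.04      ]]
bay front [[0.40051678 0.43414969 0.03      ]
 [0.39901408 0.22386968 0.03      ]]
blue cap [[0.45493396 0.3929106  0.111     ]
 [0.45471111 0.36289571 0.111     ]
 [0.42182109 0.35765363 0.111     ]
 [0.42439034 0.38992627 0.111     ]]
cam in tool [ 0.074 -0.001 -0.143] [[ 0.    -0.957 -0.292]
 [ 1.     0.001 -0.   ]
 [ 0.001 -0.292  0.957]]
[[363.39077368   0.         278.60813666]
 [  0.         363.39077368 205.9493237 ]
 [  0.           0.           1.        ]]
at [ 0.271  -0.5629  0.2308] [-3.1406e+00  1.0000e-04  4.4870e-01] t 0.1
dp [ 0.6745 -0.9141 -0.1607] rot [-3.000e-04 -2.000e-04 -3.572e-01]
at [ 0.271  -0.5629  0.2308] [-3.1406e+00  1.0000e-04  4.4870e-01] t 0.1
dp [ 0.3942 -0.5913 -0.211 ] rot [-3.000e-04 -2.000e-04 -3.572e-01]
```

Call:
move_arm --jaw '[0,0,0,0,0,0,0,0,0,0]' --dp '[[0.0455,-0.0285,-0.015],[0.0455,-0.0285,-0.015],[0.0455,-0.0285,-0.015],[0.0455,-0.0285,-0.015],[0.0455,-0.0285,-0.015],[0.0455,-0.0285,-0.015],[0.0455,-0.0285,-0.015],[0.0455,-0.0285,-0.015],[0.0455,-0.0285,-0.015],[0.0455,-0.0285,-0.015]]' --rotation '[[0,0,0],[0,0,0],[0,0,0],[0,0,0],[0,0,0],[0,0,0],[0,0,0],[0,0,0],[0,0,0],[0,0,0]]' --squeeze 40

```text
clock: 1.35
position: [0.5007, -0.1985, 0.3516]
tool_rot: [-3.141, 0.0, 0.449]
force: [0.1, 0.8, 0.7]
grip_width: 0.0853
```

Call:
move_arm --jaw '[0,0,0,0,0,0,0,0,0,0]' --dp '[[0.027,-0.0647,0.011],[0.027,-0.0647,0.011],[0.027,-0.0647,0.011],[0.027,-0.0647,0.011],[0.027,-0.0647,0.011],[0.027,-0.0647,0.011],[0.027,-0.0647,0.011],[0.027,-0.0647,0.011],[0.027,-0.0647,0.011],[0.027,-0.0647,0.011]]' --rotation '[[0,0,0],[0,0,0],[0,0,0],[0,0,0],[0,0,0],[0,0,0],[0,0,0],[0,0,0],[0,0,0],[0,0,0]]'

```text
clock: 2.6
position: [0.47, 0.3619, 0.2628]
tool_rot: [3.141, 0.0, 0.448]
force: [0.6, -0.8, 0.0]
grip_width: 0.0854
```

Call:
move_arm --jaw '[0,0,0,0,0,0,0,0,0]' --dp '[[0,0,0],[0,0,0],[0,0,0],[0,0,0],[0,0,0],[0,0,0],[0,0,0],[0,0,0],[0,0,0]]' --rotation '[[0,0,-0.051],[0,0,-0.051],[0,0,-0.051],[0,0,-0.051],[0,0,-0.051],[0,0,-0.051],[0,0,-0.051],[0,0,0],[0,0,0]]'

```text
clock: 3.72
position: [0.4702, 0.3602, 0.2632]
tool_rot: [-3.141, 0.0, 1.566]
force: [-0.4, 0.0, -0.6]
grip_width: 0.0854
```

```bash
python3 - <<'E'
from h import *
import pickle
s=bot.observe();print(s["position"],s["tool_rot"],s["qpos"],s["clock"])
c=calibration("wrist");im=grab_frame("wrist");cv2.imwrite("pics/w1.png",im);pickle.dump(c,open("w1.pkl","wb"))
cv2.imwrite("pics/w1b.png",cv2.resize(im,(784,588),interpolation=cv2.INTER_CUBIC))
E
```

```text
[0.47025    0.36019132 0.26316171] [-3.14136961e+00  1.14242067e-04  1.56643844e+00] [-0.27140907  0.51459814 -0.70168884  1.62701304  0.35831772  1.13289874
 -1.06762237] 3.725
```

View pics/w1b.png

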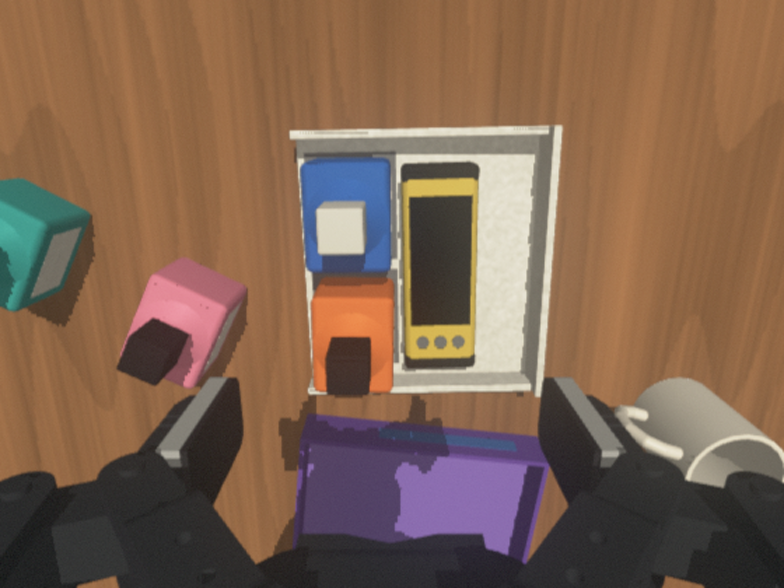

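```bash
python3 - <<'E'
from h import *
im=cv2.imread("pics/w1.png")
cv2.imwrite("pics/w1c.png",cv2.resize(im[105:290,205:315],None,fx=3.2,fy=3.2,interpolation=cv2.INTER_CUBIC)) if 0 else cv2.imwrite("pics/w1c.png",cv2.resize(im[85:290,200:400],None,fx=2.9,fy=2.9,interpolation=cv2.INTER_CUBIC))
E
```

```text
(no output)
```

View pics/w1c.png

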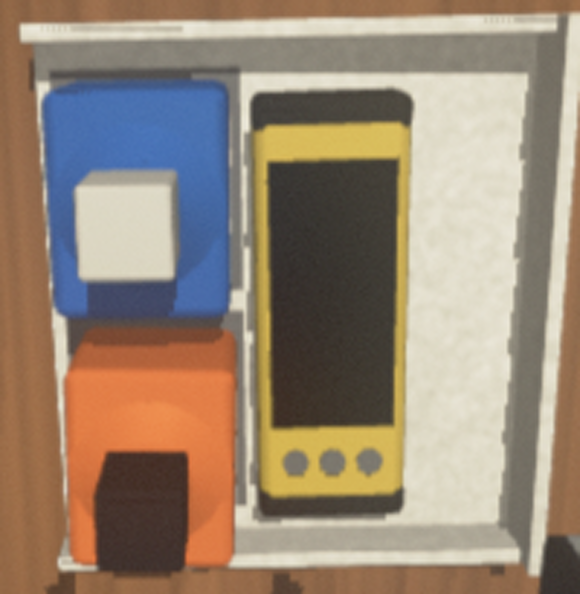

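Crop: the blue cap top corners are about (77,184), (178,184), (176,281) and (79,281). The orange cap top corners are about (97,491), (187,490), (185,571) and (98,571). The body tops' lower edges are at rows 318 and 565.

```bash
python3 - <<'E'
from h import *
import pickle
from scipy.optimize import least_squares
c=pickle.load(open("w1.pkl","rb"))
f=lambda q:(np.array(q)+.5)/2.9+[200,85]-.5
def cor(a,b,z): return np.array([[-a,b,z],[a,b,z],[a,-b,z],[-a,-b,z]])/1000
def fit(px,P,g):
    def F(p):
        w=Ro.from_euler('z',p[2]).apply(P)+[p[0],p[1],0]
        return (pix(0,w,c)-f(px)).ravel()
    r=least_squares(F,[*g,0]); print(np.round(r.x,4),"deg",np.round(np.degrees(r.x[2]),2),"res",np.round(r.fun,1))
cap=cor(14,14,111); body=cor(30,38,66)
B=[[77,184],[178,184],[176,281],[79,281]];O=[[97,491],[187,490],[185,571],[98,571]]
fit(B,cap,[.44,.37]);fit(B+[[57,318],[230,318]],np.r_[cap,body[[3,2]]],[.44,.37])
fit(O,cap,[.44,.28]);fit(O+[[67,373],[236,373],[234,566],[77,566]],np.r_[cap,body],[.44,.28])
# bay: outer top
fit([[20,24],[62,570]],np.array([[-95,104,30],[-95,-104,30]])/1000,[.49,.33])
# handheld top z=34
fit([[251,93],[413,93],[403,512],[259,514]],np.array([[-28,80,34],[28,80,34],[28,-80,34],[-28,-80,34]])/1000,[.52,.33])
E
```

```text
[ 0.4409  0.3806 -0.0183] deg -1.05 res [-0.1 -0.4 -0.3  0.1  0.4  0.4  0.1 -0.1]
[ 0.441   0.3809 -0.0078] deg -0.44 res [-0.2 -0.5 -0.4 -0.4  0.6 -0.1  0.4 -0.2 -1.4  0.7  1.   0.9]
[ 0.4423  0.2877 -0.0174] deg -1.0 res [-0.6 -0.7  0.1  0.1  0.7  0.5 -0.2  0.1]
[ 0.4425  0.2877 -0.0075] deg -0.43 res [-0.5 -0.5  0.2 -0.1  1.1  0.4  0.2  0.3 -1.7 -1.4  1.1 -1.2  1.4  1.6
 -2.   1.4]
[0.4956 0.3357 0.0186] deg 1.06 res [-0.  -0.2  0.   0.3]
[0.5067 0.3354 0.0202] deg 1.15 res [-0.1 -0.1  0.4 -1.5 -0.   0.8 -0.3  1.2]
```

Call:
move_arm --jaw '[0,0,0,0,0,0,0]' --dp '[[0.0129,-0.0183,0],[0.0129,-0.0183,0.03],[0,0,0.04],[0,0,0.04],[0,0,0.03],[0,0,0],[0,0,0]]' --rotation '[[0,0,0],[0,0,0],[0,0,0],[0,0,0],[0,0,0],[0,0,0],[0,0,0]]'

```text
clock: 4.65
position: [0.4407, 0.3818, 0.1524]
tool_rot: [3.141, -0.001, 1.57]
force: [-0.8, 0.0, 0.9]
grip_width: 0.0853
```

```bash
python3 - <<'E'
from h import *
import pickle
plan([.441,.3808,.078],1.562)
c=calibration("wrist");pickle.dump(c,open("w2.pkl","wb"));im=grab_frame("wrist");cv2.imwrite("pics/w2.png",im)
cv2.imwrite("pics/w2b.png",cv2.resize(im,(784,588),interpolation=cv2.INTER_CUBIC))
E
```

```text
at [0.4407 0.3818 0.1524] [ 3.1409e+00 -9.0000e-04  1.5704e+00] t 4.65
dp [-0.0013  0.0003  0.093 ] rot [ 0.0002 -0.0003  0.0027]
```

View pics/w2b.png

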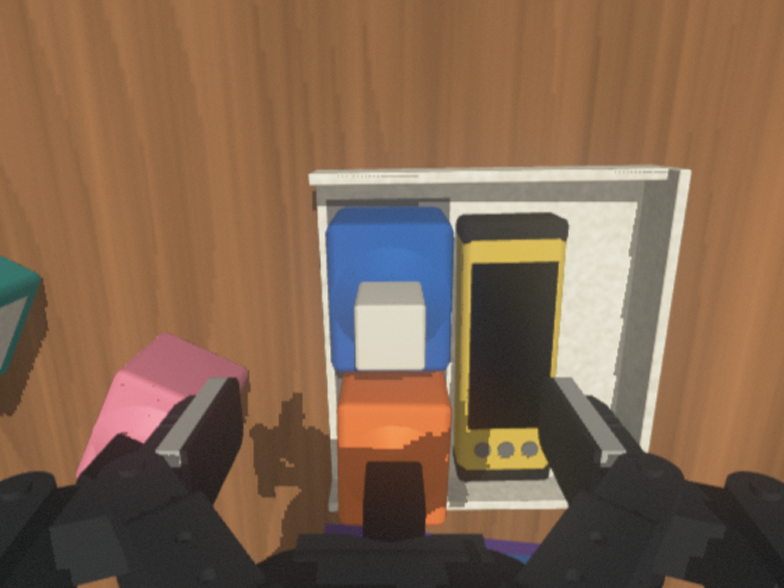

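Call:
move_arm --jaw '[0,0,0,0,0,110,140,170,190,190]' --dp '[[-0.0013,0.0003,0.025],[0,0,0.03],[0,0,0.025],[0,0,0.013],[0,0,0],[0,0,0],[0,0,0],[0,0,0],[0,0,0],[0,0,0]]' --rotation '[[0,0,0.0035],[0,0,0],[0,0,0],[0,0,0],[0,0,0],[0,0,0],[0,0,0],[0,0,0],[0,0,0],[0,0,0]]' --squeeze 40

```text
clock: 5.95
position: [0.4413, 0.38, 0.0772]
tool_rot: [3.141, -0.0, 1.559]
force: [-1.2, -1.0, 5.8]
grip_width: 0.0275
```

Call:
move_arm --jaw '[255,255,255,255,255]' --dp '[[0,0,0],[0,0,0],[0,0,0],[0,0,0],[0,0,0]]' --rotation '[[0,0,0],[0,0,0],[0,0,0],[0,0,0],[0,0,0]]'

```text
clock: 6.58
position: [0.4413, 0.38, 0.0772]
tool_rot: [3.141, -0.0, 1.559]
force: [-1.1, -1.1, 6.3]
grip_width: 0.0279
```

```bash
python3 - <<'E'
from h import *
print(bot.observe()["qpos"]); plan([.441,.3808,.078],1.5593)
print(bot.observe()["position"],bot.observe()["tool_rot"])
E
```

```text
[-0.40757235  0.72137109 -0.58769692  1.80894856  0.54831444  0.77922978
 -1.29273867]
at [0.4413 0.38   0.0772] [ 3.1412e+00 -2.0000e-04  1.5593e+00] t 6.575
dp [ 0.001  -0.0004 -0.0009] rot [ 0.0001 -0.0001 -0.    ]
[0.44132854 0.38002115 0.07724306] [ 3.14123058e+00 -2.13297718e-04  1.55926805e+00]
```

Call:
move_arm --jaw '[255,255,255,255,255,255]' --dp '[[0,0,-0.01],[0,0,-0.035],[0,0,-0.06],[0,0,-0.06],[0,0,-0.035],[0,0,-0.015]]' --rotation '[[0,0,0],[0,0,0],[0,0,0],[0,0,0],[0,0,0],[0,0,0]]'

```text
clock: 7.32
position: [0.4414, 0.3801, 0.2505]
tool_rot: [3.14, -0.001, 1.559]
force: [0.4, 0.7, -3.4]
grip_width: 0.0273
```

Call:
move_arm --jaw '[255,255,255,255,255,255,255,255,255,255]' --dp '[[-0.0195,0.0031,0],[-0.039,0.0061,0],[-0.0488,0.0076,0],[-0.0488,0.0076,0],[-0.0488,0.0076,0],[-0.0488,0.0076,0],[-0.0488,0.0076,0],[-0.0488,0.0076,0],[-0.0488,0.0076,0],[-0.0488,0.0076,0]]' --rotation '[[0,0,0],[0,0,0],[0,0,0],[0,0,0],[0,0,0],[0,0,0],[0,0,0],[0,0,0],[0,0,0],[0,0,0]]'

```text
clock: 8.57
position: [0.4921, 0.0178, 0.2477]
tool_rot: [-3.14, 0.0, 1.559]
force: [1.9, -0.5, -3.1]
grip_width: 0.0275
```

Call:
move_arm --jaw '[255,255,255,255,255,255,255,255,255,255]' --dp '[[-0.0488,0.0076,0],[-0.0488,0.0076,0],[-0.0488,0.0076,0],[-0.0488,0.0076,0],[-0.0488,0.0076,0],[-0.0488,0.0076,0],[-0.0488,0.0076,0],[-0.0488,0.0076,0],[-0.039,0.0061,0],[-0.0195,0.0031,0]]' --rotation '[[0,0,0],[0,0,0],[0,0,0],[0,0,0],[0,0,0],[0,0,0],[0,0,0],[0,0,0],[0,0,0],[0,0,0]]'

```text
clock: 9.82
position: [0.5435, -0.3415, 0.2471]
tool_rot: [-3.139, -0.001, 1.557]
force: [-0.7, 1.0, -3.5]
grip_width: 0.0277
```

```bash
python3 - <<'E'
from h import *
print(bot.observe()["qpos"]); plan([.5456,-.339,.079],1.5593); im=grab_frame("top"); print(bot.observe()["force"])
cv2.imwrite("pics/t2.png",im)
E
```

```text
[ 0.80952002  0.57986095 -0.52968922  1.51247096  0.31020365  1.13634545
  0.20569991]
at [ 0.5435 -0.3415  0.2471] [-3.1391e+00 -8.0000e-04  1.5573e+00] t 9.825
dp [0.003  0.0031 0.2101] rot [-0.0008 -0.0003 -0.0006]
[-2.42566734 -1.76768985 -2.18164108]
```

Call:
move_arm --jaw '[255,255,255,255,255,255,255,255,255]' --dp '[[0.002,0.002,0.02],[0,0,0.05],[0,0,0.06],[0,0,0.045],[0,0,0.02],[0,0,0.01],[0,0,0.004],[0,0,0],[0,0,0]]' --rotation '[[0,0,0],[0,0,0],[0,0,0],[0,0,0],[0,0,0],[0,0,0],[0,0,0],[0,0,0],[0,0,0]]'

```text
clock: 11.0
position: [0.5469, -0.3382, 0.0825]
tool_rot: [3.141, 0.001, 1.559]
force: [-0.4, -0.6, -2.9]
grip_width: 0.0274
```

Call:
move_arm --jaw '[255,255,255,255]' --dp '[[0,0,0.0015],[0,0,0.0015],[0,0,0],[0,0,0]]' --rotation '[[0,0,0],[0,0,0],[0,0,0],[0,0,0]]'

```text
clock: 11.5
position: [0.5466, -0.338, 0.0793]
tool_rot: [-3.142, -0.0, 1.559]
force: [0.5, -0.5, -2.7]
grip_width: 0.0277
```

Call:
move_arm --jaw '[255,255,255,255]' --dp '[[0,0,0.0015],[0,0,0.001],[0,0,0],[0,0,0]]' --rotation '[[0,0,0],[0,0,0],[0,0,0],[0,0,0]]'

```text
clock: 12.0
position: [0.5466, -0.338, 0.0773]
tool_rot: [-3.142, -0.0, 1.559]
force: [0.2, -0.1, -4.2]
grip_width: 0.0275
```

Call:
move_arm --jaw '[255,255,255]' --dp '[[0,0,0.0008],[0,0,0],[0,0,0]]' --rotation '[[0,0,0],[0,0,0],[0,0,0]]'

```text
clock: 12.38
position: [0.5466, -0.338, 0.0766]
tool_rot: [-3.142, -0.0, 1.559]
force: [-0.0, -0.4, -3.2]
grip_width: 0.0272
```

Call:
move_arm --jaw '[255,255,255,255]' --dp '[[0,0,0.001],[0,0,0.001],[0,0,0],[0,0,0]]' --rotation '[[0,0,0],[0,0,0],[0,0,0],[0,0,0]]'

```text
clock: 12.88
position: [0.5466, -0.3381, 0.0753]
tool_rot: [3.142, 0.0, 1.559]
force: [-3.0, 0.8, 5.9]
grip_width: 0.0273
```

Call:
move_arm --jaw '[150,80,0,0,0,0,0,0,0]' --dp '[[0,0,0],[0,0,0],[0,0,0],[0,0,-0.02],[0,0,-0.05],[0,0,-0.06],[0,0,-0.06],[0,0,-0.03],[0,0,0]]' --rotation '[[0,0,0],[0,0,0],[0,0,0],[0,0,0],[0,0,0],[0,0,0],[0,0,0],[0,0,0],[0,0,0]]'

```text
clock: 14.0
position: [0.5473, -0.3382, 0.2541]
tool_rot: [3.138, 0.002, 1.559]
force: [-0.8, 0.3, -0.8]
grip_width: 0.085
```

Call:
move_arm --jaw '[0,0,0,0,0,0,0,0,0,0]' --dp '[[0.05,-0.009,0],[0.05,-0.009,0],[0.05,-0.009,0],[0.05,-0.009,0],[0.05,-0.009,0],[0.05,-0.009,0],[0.05,-0.009,0],[0.05,-0.009,0],[0.05,-0.009,0],[0.05,-0.009,0]]' --rotation '[[0,0,0],[0,0,0],[0,0,0],[0,0,0],[0,0,0],[0,0,0],[0,0,0],[0,0,0],[0,0,0],[0,0,0]]'

```text
clock: 15.25
position: [0.4785, 0.064, 0.251]
tool_rot: [-3.141, 0.0, 1.559]
force: [0.6, -0.2, 0.2]
grip_width: 0.0856
```

Call:
move_arm --jaw '[0,0,0,0,0,0,0,0]' --dp '[[0.047,-0.0081,0],[0.047,-0.0081,0],[0.047,-0.0081,0],[0.047,-0.0081,0],[0.047,-0.0081,0],[0.046,-0.0085,0.01],[0,0,0.02],[0,0,0]]' --rotation '[[0,0,0],[0,0,0],[0,0,0],[0,0,0],[0,0,0],[0,0,0],[0,0,0],[0,0,0]]'

```text
clock: 16.25
position: [0.4421, 0.287, 0.2258]
tool_rot: [-3.139, 0.002, 1.559]
force: [1.2, 0.1, -0.1]
grip_width: 0.0854
```

```bash
python3 - <<'E'
from h import *
import pickle
print(bot.observe()["qpos"]); plan([.4425,.2877,.078],1.56)
cv2.imwrite("pics/t3.png",grab_frame("top"))
c=calibration("wrist");pickle.dump(c,open("w3.pkl","wb"));im=grab_frame("wrist");cv2.imwrite("pics/w3.png",im)
cv2.imwrite("pics/w3b.png",cv2.resize(im,(784,588),interpolation=cv2.INTER_CUBIC))
E
```

```text
[-0.14944612  0.45277692 -0.72090969  1.83468251  0.35245702  0.9888226
 -1.02983636]
at [0.4421 0.287  0.2258] [-3.1395e+00  1.7000e-03  1.5594e+00] t 16.25
dp [0.0013 0.0009 0.1848] rot [-0.0007  0.0005 -0.0002]
```

View pics/w3b.png

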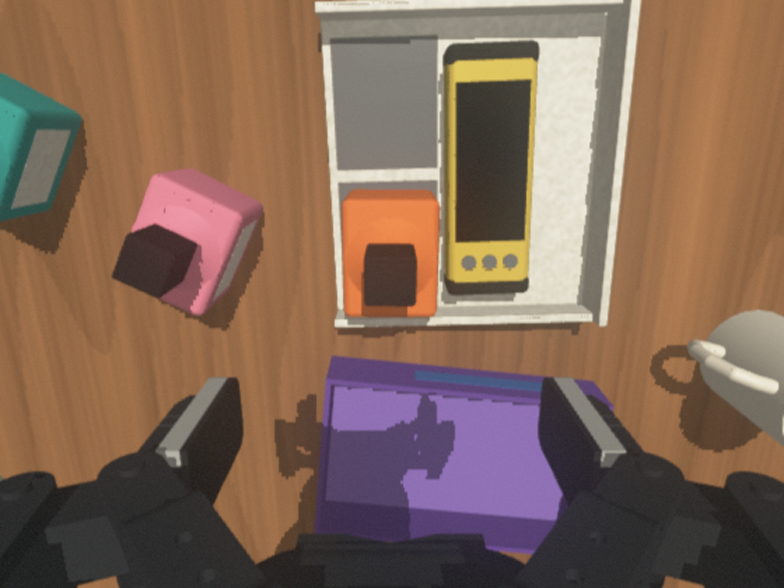

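Call:
move_arm --jaw '[0,0,0,0,0,0,0,60,110,150]' --dp '[[0.0013,0.0005,0.03],[0,0,0.05],[0,0,0.05],[0,0,0.03],[0,0,0.0175],[0,0,0.006],[0,0,0],[0,0,0],[0,0,0],[0,0,0]]' --rotation '[[0,0,0],[0,0,0],[0,0,0],[0,0,0],[0,0,0],[0,0,0],[0,0,0],[0,0,0],[0,0,0],[0,0,0]]'

```text
clock: 17.6
position: [0.4431, 0.2891, 0.0805]
tool_rot: [3.141, -0.0, 1.559]
force: [-0.5, 0.4, -0.2]
grip_width: 0.0355
```

Call:
move_arm --jaw '[170,190,210,255,255,255,255]' --dp '[[0,0,0],[0,0,0],[0,0,0],[0,0,0],[0,0,0],[0,0,0],[0,0,0]]' --rotation '[[0,0,0],[0,0,0],[0,0,0],[0,0,0],[0,0,0],[0,0,0],[0,0,0]]'

```text
clock: 18.48
position: [0.4428, 0.2891, 0.0804]
tool_rot: [-3.141, 0.0, 1.559]
force: [-3.1, -0.6, 5.9]
grip_width: 0.0279
```

```bash
python3 - <<'E'
from h import *
import pickle
s=bot.observe();print(s["position"],s["tool_rot"],s["force"]); plan([.4304,-.325,.25],1.559)
c=pickle.load(open("w3.pkl","rb"));im=cv2.imread("pics/w3.png")
w=world(0,np.array([[331,37],[438,37],[438,168],[337,170]])/1.4,.006,c);print(w,w.mean(0))
E
```

```text
[0.44280515 0.28911503 0.08042036] [-3.14147208e+00  1.10217406e-04  1.55940391e+00] [-3.11860824 -0.56932387  5.86599955]
at [0.4428 0.2891 0.0804] [-3.1415e+00  1.0000e-04  1.5594e+00] t 18.475
dp [-0.7678 -0.0068 -0.2119] rot [-0.      0.      0.0001]
[[0.40483108 0.42198976 0.006     ]
 [0.47419482 0.42116042 0.006     ]
 [0.47550015 0.33832675 0.006     ]
 [0.40515922 0.33779397 0.006     ]] [0.43992132 0.37981772 0.006     ]
```

Call:
move_arm --jaw '[255,255,255,255,255,255]' --dp '[[0,0,-0.01],[0,0,-0.035],[0,0,-0.06],[0,0,-0.06],[0,0,-0.035],[0,0,-0.012]]' --rotation '[[0,0,0],[0,0,0],[0,0,0],[0,0,0],[0,0,0],[0,0,0]]'

```text
clock: 19.23
position: [0.4433, 0.2893, 0.2515]
tool_rot: [3.14, -0.001, 1.559]
force: [-0.5, -0.0, -2.6]
grip_width: 0.0274
```

Call:
move_arm --jaw '[255,255,255,255,255,255,255,255,255,255]' --dp '[[-0.0187,0,0],[-0.0374,0,0],[-0.0468,-0.0004,0],[-0.0468,-0.0004,0],[-0.0468,-0.0004,0],[-0.0468,-0.0004,0],[-0.0468,-0.0004,0],[-0.0468,-0.0004,0],[-0.0468,-0.0004,0],[-0.0468,-0.0004,0]]' --rotation '[[0,0,0],[0,0,0],[0,0,0],[0,0,0],[0,0,0],[0,0,0],[0,0,0],[0,0,0],[0,0,0],[0,0,0]]'

```text
clock: 20.48
position: [0.4352, -0.0572, 0.2487]
tool_rot: [-3.14, -0.0, 1.559]
force: [0.6, 0.1, -2.7]
grip_width: 0.0274
```

Call:
move_arm --jaw '[255,255,255,255,255,255,255,255,255]' --dp '[[-0.0468,-0.0004,0],[-0.0468,-0.0004,0],[-0.0468,-0.0004,0],[-0.0468,-0.0004,0],[-0.0468,-0.0004,0],[-0.0468,-0.0004,0],[-0.0374,0,0],[-0.0187,0,0],[0,0,0]]' --rotation '[[0,0,0],[0,0,0],[0,0,0],[0,0,0],[0,0,0],[0,0,0],[0,0,0],[0,0,0],[0,0,0]]'

```text
clock: 21.6
position: [0.4307, -0.325, 0.2489]
tool_rot: [-3.14, -0.001, 1.558]
force: [0.2, 0.5, -2.3]
grip_width: 0.0275
```

```bash
python3 - <<'E'
from h import *
plan([.4304,-.325,.081],1.5594); print(bot.observe()["qpos"])
im=grab_frame("top");cv2.imwrite("pics/t4.png",im)
E
```

```text
at [ 0.4307 -0.325   0.2489] [-3.1404e+00 -1.0000e-03  1.5582e+00] t 21.6
dp [-2.000e-04 -1.000e-04  2.099e-01] rot [-0.0004 -0.0003 -0.0004]
[ 0.92263592  0.40424178 -0.51234943  1.78545827  0.22879829  1.01273293
  0.30977559]
```

Call:
move_arm --jaw '[255,255,255,255,255,255,255,255,255]' --dp '[[0,0,0.02],[0,0,0.05],[0,0,0.06],[0,0,0.045],[0,0,0.02],[0,0,0.01],[0,0,0.005],[0,0,0],[0,0,0]]' --rotation '[[0,0,0],[0,0,0],[0,0,0],[0,0,0],[0,0,0],[0,0,0],[0,0,0],[0,0,0],[0,0,0]]'

```text
clock: 22.78
position: [0.4317, -0.325, 0.0825]
tool_rot: [3.141, 0.001, 1.559]
force: [0.9, -0.3, -2.4]
grip_width: 0.0276
```

Call:
move_arm --jaw '[255,255,255,255]' --dp '[[0,0,0.0015],[0,0,0.001],[0,0,0],[0,0,0]]' --rotation '[[0,0,0],[0,0,0],[0,0,0],[0,0,0]]'

```text
clock: 23.28
position: [0.4314, -0.3248, 0.0799]
tool_rot: [-3.142, -0.0, 1.559]
force: [-0.8, -0.6, -2.2]
grip_width: 0.0275
```

Call:
move_arm --jaw '[255,255,255]' --dp '[[0,0,0.0014],[0,0,0],[0,0,0]]' --rotation '[[0,0,0],[0,0,0],[0,0,0]]'

```text
clock: 23.65
position: [0.4314, -0.3247, 0.0787]
tool_rot: [-3.142, 0.0, 1.559]
force: [0.7, -0.4, -2.2]
grip_width: 0.0277
```

Call:
move_arm --jaw '[255,255,255]' --dp '[[0,0,0.0008],[0,0,0],[0,0,0]]' --rotation '[[0,0,0],[0,0,0],[0,0,0]]'

```text
clock: 24.02
position: [0.4315, -0.3248, 0.0784]
tool_rot: [3.142, 0.0, 1.559]
force: [-2.2, 1.7, 4.3]
grip_width: 0.0272
```

Call:
move_arm --jaw '[150,80,0,0,0,0,0,0,0]' --dp '[[0,0,0],[0,0,0],[0,0,0],[0,0,-0.02],[0,0,-0.05],[0,0,-0.06],[0,0,-0.06],[0,0,-0.04],[0,0,0]]' --rotation '[[0,0,0],[0,0,0],[0,0,0],[0,0,0],[0,0,0],[0,0,0],[0,0,0],[0,0,0],[0,0,0]]'

```text
clock: 25.15
position: [0.4323, -0.3251, 0.2654]
tool_rot: [3.138, 0.003, 1.559]
force: [0.7, -0.3, -0.7]
grip_width: 0.0856
```

Call:
move_arm --jaw '[0,0,0,0,0,0,0,0,0,0]' --dp '[[0.05,0.002,0],[0.05,0.002,0],[0.05,0.002,0],[0.05,0.002,0],[0.05,0.002,0],[0.05,0.002,0],[0.05,0.002,0],[0.05,0.002,0],[0.05,0.002,0],[0.05,0.002,0]]' --rotation '[[0,0,0],[0,0,0],[0,0,0],[0,0,0],[0,0,0],[0,0,0],[0,0,0],[0,0,0],[0,0,0],[0,0,0]]'

```text
clock: 26.4
position: [0.4516, 0.0763, 0.2621]
tool_rot: [-3.141, 0.0, 1.559]
force: [0.8, -0.2, -0.7]
grip_width: 0.0852
```

Call:
move_arm --jaw '[0,0,0,0,0,0,0,0,0,0]' --dp '[[0.045,0.0022,0],[0.045,0.0022,0],[0.045,0.0022,0],[0.045,0.0022,0],[0.045,0.0022,0],[0.045,0.0022,0],[0.045,0.0022,0],[0.0415,0.003,0],[0,0,0],[0,0,0]]' --rotation '[[0,0,0],[0,0,0],[0,0,0],[0,0,0],[0,0,0],[0,0,0],[0,0,0],[0,0,0],[0,0,0],[0,0,0]]'

```text
clock: 27.65
position: [0.4698, 0.3595, 0.2619]
tool_rot: [-3.141, 0.001, 1.559]
force: [0.7, -0.6, 0.2]
grip_width: 0.0851
```

```bash
python3 - <<'E'
from h import *
import pickle
s=bot.observe();print(s["position"],s["tool_rot"],s["qpos"])
t=grab_frame("top");cv2.imwrite("pics/t5.png",t)
c=calibration("wrist");pickle.dump(c,open("w4.pkl","wb"));im=grab_frame("wrist");cv2.imwrite("pics/w4.png",im)
a=cv2.resize(im[85:290,200:400],None,fx=2.9,fy=2.9,interpolation=cv2.INTER_CUBIC)
b=cv2.resize(t[150:260,375:460],None,fx=2.4,fy=2.4,interpolation=cv2.INTER_CUBIC)
o=np.zeros((600,800,3),np.uint8);o[:a.shape[0],:a.shape[1]]=a;o[:b.shape[0],590:590+b.shape[1]]=b
cv2.imwrite("pics/w4c.png",o)
E
```

```text
[0.46983341 0.35953021 0.26186409] [-3.14107560e+00  7.05664388e-04  1.55945525e+00] [-0.25052857  0.52299946 -0.73416656  1.62897471  0.37761462  1.13760417
 -1.09072178]
```

View pics/w4c.png

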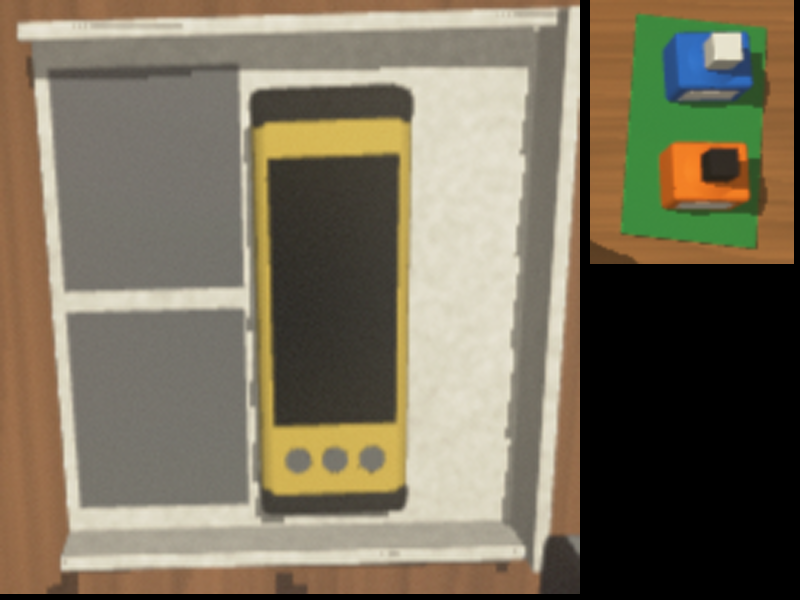

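The bay marks are clear now. The blue mark's bottom edge runs (65,291)-(244,286), and the orange mark is at (68,314), (244,308), (248,502), (80,507). The handheld is undisturbed and both bottles stand on the mat. Next I measure the bottles' original yaw precisely, along with the marks and handheld.

```bash
python3 - <<'E'
from h import *
import pickle
from scipy.optimize import least_squares
c1=pickle.load(open("w1.pkl","rb"));c4=pickle.load(open("w4.pkl","rb"))
hsv=cv2.cvtColor(cv2.imread("pics/w1.png"),cv2.COLOR_BGR2HSV)
def line(pts,z,c,ax):
    w=world(0,pts,z,c)[:,:2]; d=w-np.median(w,0)
    vx,vy,x0,y0=cv2.fitLine(w.astype(np.float32)*1000,cv2.DIST_HUBER,0,.01,.001).ravel()
    a=np.degrees(np.arctan2(vy,vx)); a=(a+45)%90-45
    print(ax,"yaw %.2f at %.1f %.1f"%(a,x0,y0))
for name,lo,hi,box in (("blue",(100,100,30),(125,255,255),(213,110,282,200)),("orange",(3,150,60),(18,255,255),(220,195,285,285))):
    m=cv2.inRange(hsv,lo,hi); k=np.zeros_like(m); x0,y0,x1,y1=box; k[y0:y1,x0:x1]=m[y0:y1,x0:x1]
    xs=np.where(k.any(0))[0]; ys=np.where(k.any(1))[0]; print(name,xs.min(),xs.max(),ys.min(),ys.max())
    R=range(xs.min()+10,xs.max()-9)
    if name=="blue": line([(x,np.where(k[:,x])[0].max()+.5) for x in R],.066,c1,"bottom")
    R=range(ys.min()+25,ys.max()-9)
    line([(np.where(k[y])[0].min()-.5,y) for y in R],.066,c1,"left")
    line([(np.where(k[y])[0].max()+.5,y) for y in R],.066,c1,"right")
f=lambda q:(np.array(q)+.5)/2.9+[200,85]-.5
for nm,q,z in (("markB",[[49,68],[238,64],[244,286],[65,291]],.006),("markO",[[68,314],[244,308],[248,502],[80,507]],.006),("hand",[[250,90],[413,88],[406,511],[263,512]],.034),("screen",[[267,159],[399,155],[397,422],[275,426]],.034),("baytop front corners",[[18,32],[63,568]],.03)):
    w=world(0,f(q),z,c4);print(nm,np.round(w[:,:2]*1000,1).tolist(),np.round(w.mean(0)*1000,1))
    if len(q)==4:
        d=w[1]-w[0]+w[2]-w[3];e=w[0]-w[3]+w[1]-w[2];print(np.degrees(np.arctan2(d[1],d[0])),np.degrees(np.arctan2(-e[0],e[1])))
E
```

```text
blue 215 278 113 193
bottom yaw 17.89 at 443.1 373.1
left yaw 0.92 at 411.5 377.4
right yaw -0.24 at 469.4 367.1
orange 223 280 199 280
left yaw -1.24 at 413.0 287.9
right yaw -1.69 at 470.9 292.9
markB [[404.3, 421.8], [473.3, 422.4], [474.9, 339.3], [405.3, 338.1]] [439.5 380.4   6. ]
0.7381974202567088 0.9032272273620627
markO [[406.0, 328.8], [474.8, 330.5], [475.9, 247.6], [406.3, 246.2]] [440.7 288.3   6. ]
1.2710332183152533 0.4673786143699586
hand [[477.1, 414.6], [532.8, 414.7], [536.3, 256.3], [481.2, 256.5]] [506.9 335.5  34. ]
-0.10675821311314045 1.3796812297653889
screen [[482.9, 391.2], [528.8, 392.1], [531.6, 292.9], [485.8, 291.9]] [507.3 342.   34. ]
1.194590471756921 1.6331089230051232
baytop front corners [[398.4, 434.5], [402.0, 231.1]] [400.2 332.8  30. ]
```

Call:
move_arm --jaw '[0,0,0,0,0,0,0,0,0]' --dp '[[-0.0145,0.0233,0],[-0.015,0.0233,0.02],[0,0,0.05],[0,0,0.06],[0,0,0.05],[0,0,0.04],[0,0,0.02],[0,0,0],[0,0,0]]' --rotation '[[0,0,0],[0,0,0],[0,0,-0.0107],[0,0,0],[0,0,0],[0,0,0],[0,0,0],[0,0,0],[0,0,0]]'

```text
clock: 28.88
position: [0.5077, 0.3362, 0.0711]
tool_rot: [3.14, -0.001, 1.593]
force: [0.7, -0.4, 0.6]
grip_width: 0.0857
```

```bash
python3 - <<'E'
from h import *
import pickle
plan([.507,.3355,.008],1.593)
im=grab_frame("wrist");cv2.imwrite("pics/w5.png",im)
E
```

```text
at [0.5077 0.3362 0.0711] [ 3.1405e+00 -8.0000e-04  1.5926e+00] t 28.875
dp [-0.001  -0.001   0.0789] rot [ 0.0004 -0.0003 -0.0001]
```

View pics/w5.png

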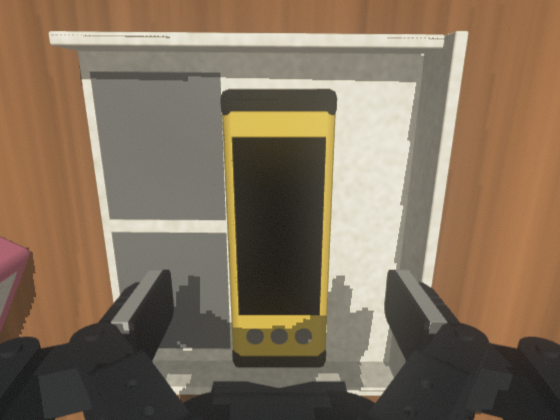

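The handheld (columns 222–336) is centred between the fingers (172 and 388), with clear room on both sides.

Call:
move_arm --jaw '[0,0,0,0,0,0,40,70,90,110]' --dp '[[-0.001,-0.0008,0.025],[0,0,0.025],[0,0,0.018],[0,0,0.0105],[0,0,0],[0,0,0],[0,0,0],[0,0,0],[0,0,0],[0,0,0]]' --rotation '[[0,0,0],[0,0,0],[0,0,0],[0,0,0],[0,0,0],[0,0,0],[0,0,0],[0,0,0],[0,0,0],[0,0,0]]'

```text
clock: 30.18
position: [0.5068, 0.3353, 0.0079]
tool_rot: [3.141, -0.0, 1.593]
force: [0.9, -2.5, 8.0]
grip_width: 0.0553
```

Call:
move_arm --jaw '[255,255,255,255,255]' --dp '[[0,0,0],[0,0,0],[0,0,0],[0,0,0],[0,0,0]]' --rotation '[[0,0,0],[0,0,0],[0,0,0],[0,0,0],[0,0,0]]' --squeeze 50

```text
clock: 30.8
position: [0.5068, 0.3353, 0.0079]
tool_rot: [3.141, -0.0, 1.593]
force: [-0.2, -2.1, 8.9]
grip_width: 0.0554
```

Call:
move_arm --jaw '[255,255,255,255,255,255,255]' --dp '[[0,0,-0.008],[0,0,-0.025],[0,0,-0.05],[0,0,-0.06],[0,0,-0.05],[0,0,-0.03],[0,0,0]]' --rotation '[[0,0,0],[0,0,0],[0,0,0],[0,0,0],[0,0,0],[0,0,0],[0,0,0]]'

```text
clock: 31.68
position: [0.5069, 0.3357, 0.1882]
tool_rot: [3.139, -0.002, 1.593]
force: [0.1, -1.1, -3.5]
grip_width: 0.0549
```

```bash
python3 - <<'E'
from h import *
from scipy.optimize import least_squares
hsv=cv2.cvtColor(cv2.imread("pics/top0.png"),cv2.COLOR_BGR2HSV)
m=cv2.inRange(hsv,(118,60,25),(150,255,255)); m[:, :200]=0;m[:,290:]=0;m[:140]=0;m[260:]=0
h=cv2.convexHull(max(cv2.findContours(m,0,2)[0],key=cv2.contourArea))
k=np.zeros_like(m);cv2.fillConvexPoly(k,h,255);pts=max(cv2.findContours(k,0,1)[0],key=cv2.contourArea)[:,0]
P=np.array([[x,y,z] for x in(-.105,.105) for y in(-.069,.069) for z in(0,.04)])
def F(p):
    H=cv2.convexHull(pix("top",Ro.from_euler('z',p[2]).apply(P)+[p[0],p[1],0]).astype(np.float32))
    return [cv2.pointPolygonTest(H,(float(a),float(b)),True)-.5 for a,b in pts]
r=least_squares(F,[.49,.11,-.11],diff_step=1e-3,loss="soft_l1");print(r.x,np.degrees(r.x[2]),np.abs(r.fun).mean())
x,y,t=r.x
plan([x,y,.2],np.pi+t)
E
```

```text
[ 0.4928726   0.11186436 -0.12148298] -6.960462229622924 0.35746677134923444
at [0.5069 0.3357 0.1882] [ 3.1387e+00 -1.6000e-03  1.5929e+00] t 31.675
dp [-0.2793 -0.0237 -0.0153] rot [ 1.100e-03  2.000e-04 -4.543e-01]
```

Call:
move_arm --jaw '[255,255,255,255,255,255,255,255,255]' --dp '[[-0.0193,-0.0017,0],[-0.04,-0.0034,0],[-0.04,-0.0034,0],[-0.04,-0.0034,0],[-0.04,-0.0034,0],[-0.04,-0.0034,0],[-0.04,-0.0034,0],[-0.02,-0.0016,0],[0,0,0]]' --rotation '[[0,0,0],[0,0,0],[0,0,0],[0,0,0],[0,0,0],[0,0,0],[0,0,0],[0,0,0],[0,0,0]]'

```text
clock: 32.8
position: [0.4921, 0.1102, 0.1852]
tool_rot: [-3.141, 0.0, 1.591]
force: [0.3, 0.2, -4.5]
grip_width: 0.0551
```

Call:
move_arm --jaw '[255,255,255,255,255,255,255,255,255,255]' --dp '[[0,0,0],[0,0,0],[0,0,0],[0,0,0],[0,0,0],[0,0,0],[0,0,0],[0,0,0],[0,0,0],[0,0,0]]' --rotation '[[0,0,-0.025],[0,0,-0.048],[0,0,-0.05],[0,0,-0.05],[0,0,-0.05],[0,0,-0.05],[0,0,-0.05],[0,0,-0.05],[0,0,-0.05],[0,0,-0.0313]]'

```text
clock: 34.05
position: [0.4922, 0.1125, 0.1855]
tool_rot: [3.141, -0.0, 3.026]
force: [-1.5, -0.8, -4.3]
grip_width: 0.055
```

```bash
python3 - <<'E'
from h import *
plan([.4929,.1119,.012],np.pi-.1215);print(bot.observe()["qpos"])
cv2.imwrite("pics/t6.png",grab_frame("top"))
E
```

```text
at [0.4922 0.1125 0.1855] [ 3.1407e+00 -5.0000e-04  3.0255e+00] t 34.05
dp [-0.001  -0.0009  0.2169] rot [ 0.0003 -0.0002  0.0017]
[ 0.43180473  0.59919391 -1.07385995  1.92209544  0.6269538   1.00383269
  0.52585894]
```

Call:
move_arm --jaw '[255,255,255,255,255,255,255,255,255]' --dp '[[-0.001,-0.0009,0.02],[0,0,0.045],[0,0,0.055],[0,0,0.045],[0,0,0.03],[0,0,0.015],[0,0,0.007],[0,0,0],[0,0,0]]' --rotation '[[0,0,0.0017],[0,0,0],[0,0,0],[0,0,0],[0,0,0],[0,0,0],[0,0,0],[0,0,0],[0,0,0]]'

```text
clock: 35.22
position: [0.4935, 0.1107, 0.0127]
tool_rot: [3.141, 0.001, 3.014]
force: [-0.2, -2.0, -4.1]
grip_width: 0.0552
```

Call:
move_arm --jaw '[255,255,255,255]' --dp '[[0,0,0.002],[0,0,0.002],[0,0,0],[0,0,0]]' --rotation '[[0,0,0],[0,0,0],[0,0,0],[0,0,0]]'

```text
clock: 35.72
position: [0.4931, 0.1106, 0.0089]
tool_rot: [3.142, -0.0, 3.015]
force: [-0.0, 0.8, -4.1]
grip_width: 0.0548
```

Call:
move_arm --jaw '[255,255,255,255]' --dp '[[0,0,0.0013],[0,0,0.0008],[0,0,0],[0,0,0]]' --rotation '[[0,0,0],[0,0,0],[0,0,0],[0,0,0]]'

```text
clock: 36.22
position: [0.4931, 0.1106, 0.0072]
tool_rot: [3.142, 0.0, 3.015]
force: [0.3, -0.7, -3.8]
grip_width: 0.055
```

Call:
move_arm --jaw '[255,255,255]' --dp '[[0,0,0.0008],[0,0,0],[0,0,0]]' --rotation '[[0,0,0],[0,0,0],[0,0,0]]'

```text
clock: 36.6
position: [0.4931, 0.1106, 0.0066]
tool_rot: [3.142, -0.0, 3.015]
force: [0.3, 0.1, -3.2]
grip_width: 0.0553
```

Call:
move_arm --jaw '[255,255,255]' --dp '[[0,0,0.001],[0,0,0],[0,0,0]]' --rotation '[[0,0,0],[0,0,0],[0,0,0]]'

```text
clock: 36.98
position: [0.4932, 0.1106, 0.006]
tool_rot: [-3.142, 0.0, 3.015]
force: [-2.8, -1.4, 5.7]
grip_width: 0.055
```

Call:
move_arm --jaw '[80,50,0,0,0,0,0,0,0,0]' --dp '[[0,0,0],[0,0,0],[0,0,0],[0,0,-0.015],[0,0,-0.05],[0,0,-0.06],[0,0,-0.07],[0,0,-0.07],[0,0,-0.04],[0,0,0]]' --rotation '[[0,0,0],[0,0,0],[0,0,0],[0,0,0],[0,0,0],[0,0,0],[0,0,0],[0,0,0],[0,0,0],[0,0,0]]'

```text
clock: 38.22
position: [0.4937, 0.1109, 0.2523]
tool_rot: [3.141, 0.004, 3.015]
force: [-0.4, -0.7, 0.3]
grip_width: 0.0854
```

```bash
python3 - <<'E'
from h import *
import pickle
s=bot.observe();print(s["position"],s["tool_rot"],s["qpos"])
t=grab_frame("top");cv2.imwrite("pics/t7.png",t)
c=calibration("wrist");pickle.dump(c,open("w6.pkl","wb"));im=grab_frame("wrist");cv2.imwrite("pics/w6.png",im)
cv2.imwrite("pics/w6b.png",cv2.resize(im,(784,588),interpolation=cv2.INTER_CUBIC))
E
```

```text
[0.49366485 0.1109424  0.25233427] [3.14103585 0.00355998 3.01468401] [ 0.48950764  0.51421123 -1.13462939  1.84884026  0.52201417  1.11405418
  0.60718399]
```

View pics/w6b.png

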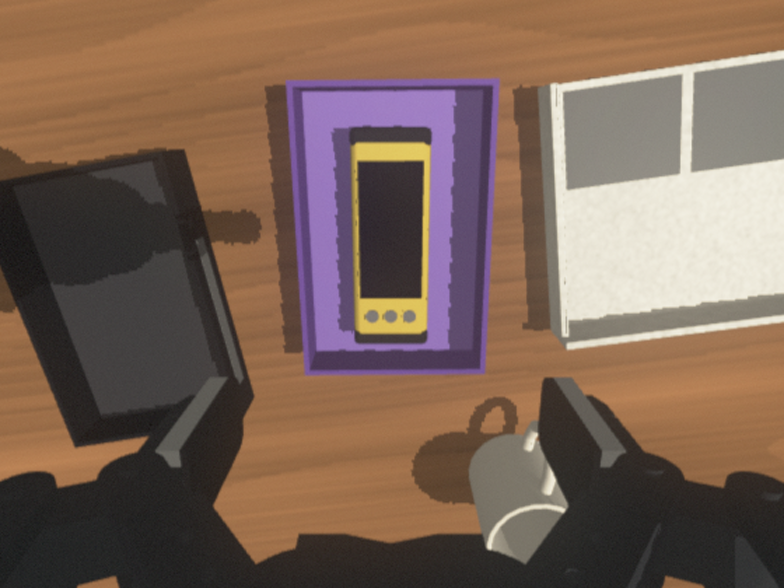

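The handheld lies screen up in the violet box, along its length. The box rim corners are (286,82), (499,80), (485,374) and (306,375). The handheld corners are (350,128), (431,128), (426,342) and (355,342).

```bash
python3 - <<'E'
from h import *
import pickle
c=pickle.load(open("w6.pkl","rb"))
for q,z in (([[286,82],[499,80],[485,374],[306,375]],.04),([[350,128],[431,128],[426,342],[355,342]],.032)):
    w=world(0,np.array(q)/1.4,z,c);d=w[0]-w[3]+w[1]-w[2];print(w.mean(0),np.degrees(np.arctan2(d[1],d[0])))
plan([.4315,-.3248,.25],1.5594)
E
```

```text
[0.49111909 0.11443531 0.04      ] 173.46187381855088
[0.49346112 0.11159077 0.032     ] 172.76167143854303
at [0.4928 0.1104 0.2498] [-3.1412e+00  2.0000e-04  3.0147e+00] t 38.325
dp [ 0.0072 -0.5493  0.    ] rot [-1.000e-04  1.000e-04  4.632e-01]
```

Call:
move_arm --jaw '[0,0,0,0,0,0,0,0,0,0]' --dp '[[0.0007,-0.055,0],[0.0007,-0.055,0],[0.0007,-0.055,0],[0.0007,-0.055,0],[0.0007,-0.055,0],[0.0007,-0.055,0],[0.0007,-0.055,0],[0.0007,-0.055,0],[0.0007,-0.055,0],[0.0007,-0.0543,0]]' --rotation '[[0,0,0],[0,0,0],[0,0,0],[0,0,0],[0,0,0],[0,0,0],[0,0,0],[0,0,0],[0,0,0],[0,0,0]]'

```text
clock: 39.58
position: [0.4312, -0.3257, 0.2488]
tool_rot: [3.141, -0.001, 3.015]
force: [1.2, -0.7, -0.2]
grip_width: 0.0854
```

Call:
move_arm --jaw '[0,0,0,0,0,0,0,0,0,0]' --dp '[[0,0,0],[0,0,0],[0,0,0],[0,0,0],[0,0,0],[0,0,0],[0,0,0],[0,0,0],[0,0,0],[0,0,0]]' --rotation '[[0,0,0.051],[0,0,0.0515],[0,0,0.0515],[0,0,0.0515],[0,0,0.0515],[0,0,0.0515],[0,0,0.0515],[0,0,0.0515],[0,0,0.0517],[0,0,0]]'

```text
clock: 40.83
position: [0.4317, -0.3241, 0.249]
tool_rot: [-3.14, -0.001, 1.561]
force: [0.1, 0.1, -0.1]
grip_width: 0.0859
```

```bash
python3 - <<'E'
from h import *
plan([.4315,-.3248,.0786],1.5594);print(bot.observe()["qpos"])
im=grab_frame("wrist");cv2.imwrite("pics/w7.png",im)
E
```

```text
at [ 0.4317 -0.3241  0.249 ] [-3.1403e+00 -7.0000e-04  1.5610e+00] t 40.825
dp [-0.001  0.     0.213] rot [-0.0004 -0.0002  0.0005]
[ 1.10227822  0.45752268 -0.77251509  1.77579193  0.36150551  1.05744055
  0.18996494]
```

View pics/w7.png

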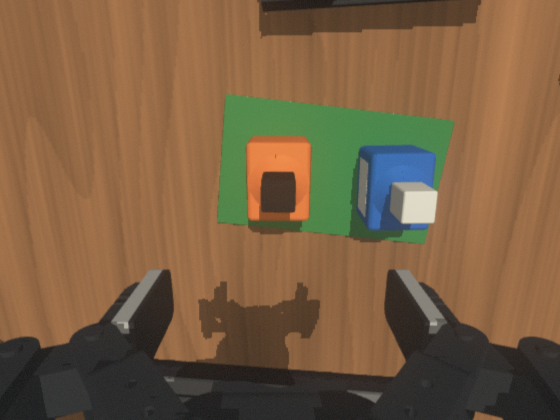

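Both bottles stand upright on the mat, and the orange cap (278,190) is centred between the jaws. Descending to regrasp it.

Call:
move_arm --jaw '[0,0,0,0,0,0,0,0,60,110]' --dp '[[-0.001,0,0.03],[0,0,0.055],[0,0,0.055],[0,0,0.04],[0,0,0.02],[0,0,0.01],[0,0,0.003],[0,0,0],[0,0,0],[0,0,0]]' --rotation '[[0,0,0.0005],[0,0,0],[0,0,0],[0,0,0],[0,0,0],[0,0,0],[0,0,0],[0,0,0],[0,0,0],[0,0,0]]'

```text
clock: 42.12
position: [0.4321, -0.3256, 0.0798]
tool_rot: [3.141, 0.0, 1.558]
force: [-0.6, 0.6, -0.6]
grip_width: 0.0517
```

Call:
move_arm --jaw '[150,170,190,210,255,255,255,255]' --dp '[[0,0,0],[0,0,0],[0,0,0],[0,0,0],[0,0,0],[0,0,0],[0,0,0],[0,0,0]]' --rotation '[[0,0,0],[0,0,0],[0,0,0],[0,0,0],[0,0,0],[0,0,0],[0,0,0],[0,0,0]]' --squeeze 40

```text
clock: 43.12
position: [0.4317, -0.3255, 0.0795]
tool_rot: [-3.141, 0.0, 1.558]
force: [-3.8, 0.8, 5.7]
grip_width: 0.0275
```

```bash
python3 - <<'E'
from h import *
s=bot.observe();print(s["position"],s["tool_rot"])
plan([.4428,.2891,.25],1.5594)
E
```

```text
[ 0.43170842 -0.3254633   0.07948199] [-3.14105387e+00  1.24928710e-04  1.55789716e+00]
at [ 0.4317 -0.3255  0.0795] [-3.1411e+00  1.0000e-04  1.5579e+00] t 43.125
dp [ 0.7683  0.0038 -0.2132] rot [-0.0002  0.     -0.0005]
```

Call:
move_arm --jaw '[255,255,255,255,255,255]' --dp '[[0,0,-0.01],[0,0,-0.035],[0,0,-0.06],[0,0,-0.06],[0,0,-0.035],[0,0,-0.012]]' --rotation '[[0,0,-0.0005],[0,0,0],[0,0,0],[0,0,0],[0,0,0],[0,0,0]]'

```text
clock: 43.88
position: [0.4323, -0.3256, 0.2506]
tool_rot: [3.14, 0.001, 1.56]
force: [-0.3, 0.8, -3.7]
grip_width: 0.0272
```

Call:
move_arm --jaw '[255,255,255,255,255,255,255,255,255,255]' --dp '[[0.0187,0,0],[0.0374,0,0],[0.0468,0.0003,0],[0.0468,0.0003,0],[0.0468,0.0003,0],[0.0468,0.0003,0],[0.0468,0.0003,0],[0.0468,0.0003,0],[0.0468,0.0003,0],[0.0468,0.0003,0]]' --rotation '[[0,0,0],[0,0,0],[0,0,0],[0,0,0],[0,0,0],[0,0,0],[0,0,0],[0,0,0],[0,0,0],[0,0,0]]'

```text
clock: 45.12
position: [0.4365, 0.0207, 0.2478]
tool_rot: [-3.14, -0.0, 1.56]
force: [0.2, -0.5, -2.6]
grip_width: 0.0272
```

Call:
move_arm --jaw '[255,255,255,255,255,255,255,255,255,255]' --dp '[[0.0468,0.0003,0],[0.0468,0.0003,0],[0.0468,0.0003,0],[0.0468,0.0003,0],[0.0468,0.0003,0],[0.0468,0.0003,0],[0.0374,0,0],[0.0187,0,0],[0,0,0],[0,0,0]]' --rotation '[[0,0,0],[0,0,0],[0,0,0],[0,0,0],[0,0,0],[0,0,0],[0,0,0],[0,0,0],[0,0,0],[0,0,0]]'

```text
clock: 46.38
position: [0.4421, 0.2874, 0.2485]
tool_rot: [-3.141, 0.001, 1.559]
force: [0.5, -0.3, -2.3]
grip_width: 0.0278
```

```bash
python3 - <<'E'
from h import *
plan([.4428,.2884,.085],1.5594);print(bot.observe()["qpos"])
E
```

```text
at [0.4421 0.2874 0.2485] [-3.141e+00  9.000e-04  1.559e+00] t 46.375
dp [0.0014 0.001  0.2044] rot [-0.0002  0.0003 -0.0001]
[-0.01655357  0.47736103 -0.91594402  1.80360284  0.42742295  1.07445155
 -1.10029798]
```

Call:
move_arm --jaw '[255,255,255,255,255,255,255,255,255]' --dp '[[0.0007,0.0005,0.02],[0,0,0.045],[0,0,0.055],[0,0,0.045],[0,0,0.02],[0,0,0.01],[0,0,0.004],[0,0,0],[0,0,0]]' --rotation '[[0,0,0],[0,0,0],[0,0,0],[0,0,0],[0,0,0],[0,0,0],[0,0,0],[0,0,0],[0,0,0]]'

```text
clock: 47.5
position: [0.443, 0.2891, 0.0904]
tool_rot: [3.141, -0.0, 1.559]
force: [0.2, 0.2, -3.0]
grip_width: 0.027
```

```bash
python3 - <<'E'
from h import *
plan([.4428,.2884,.0825],1.5594);print(bot.observe()["force"])
E
```

```text
at [0.443  0.2891 0.0904] [ 3.1407e+00 -5.0000e-04  1.5594e+00] t 47.5
dp [-0.0009 -0.0002  0.0099] rot [ 0.0003 -0.0001  0.    ]
[ 0.19271785  0.21001672 -3.0209273 ]
```

Call:
move_arm --jaw '[255,255,255,255,255]' --dp '[[-0.0009,-0.0002,0.005],[0,0,0.003],[0,0,0.0017],[0,0,0],[0,0,0]]' --rotation '[[0,0,0],[0,0,0],[0,0,0],[0,0,0],[0,0,0]]'

```text
clock: 48.12
position: [0.4424, 0.2884, 0.0821]
tool_rot: [-3.142, -0.0, 1.56]
force: [0.4, -0.1, -2.8]
grip_width: 0.0275
```

Call:
move_arm --jaw '[255,255,255]' --dp '[[0,0,0.001],[0,0,0],[0,0,0]]' --rotation '[[0,0,0],[0,0,0],[0,0,0]]'

```text
clock: 48.5
position: [0.4425, 0.2884, 0.0815]
tool_rot: [3.141, -0.0, 1.56]
force: [-2.3, -0.9, 6.5]
grip_width: 0.0276
```

Call:
move_arm --jaw '[150,80,0,0,0,0,0,0,0]' --dp '[[0,0,0],[0,0,0],[0,0,0],[0,0,-0.02],[0,0,-0.05],[0,0,-0.06],[0,0,-0.06],[0,0,-0.02],[0,0,0]]' --rotation '[[0,0,0],[0,0,0],[0,0,0],[0,0,0],[0,0,0],[0,0,0],[0,0,0],[0,0,0],[0,0,0]]'

```text
clock: 49.62
position: [0.4427, 0.2883, 0.2502]
tool_rot: [3.14, -0.001, 1.559]
force: [-0.4, 0.1, -1.7]
grip_width: 0.0854
```

Call:
move_arm --jaw '[0,0,0,0,0,0,0,0,0,0]' --dp '[[-0.05,0.009,0],[-0.05,0.009,0],[-0.05,0.009,0],[-0.05,0.009,0],[-0.05,0.009,0],[-0.05,0.009,0],[-0.05,0.009,0],[-0.05,0.009,0],[-0.05,0.009,0],[-0.05,0.009,0]]' --rotation '[[0,0,0],[0,0,0],[0,0,0],[0,0,0],[0,0,0],[0,0,0],[0,0,0],[0,0,0],[0,0,0],[0,0,0]]'

```text
clock: 50.88
position: [0.5094, -0.1138, 0.2479]
tool_rot: [-3.14, -0.001, 1.56]
force: [1.0, -0.2, 0.1]
grip_width: 0.0849
```

Call:
move_arm --jaw '[0,0,0,0,0,0,0,0]' --dp '[[-0.047,0.0082,0],[-0.047,0.0082,0],[-0.047,0.0082,0],[-0.047,0.0082,0],[-0.047,0.0082,0],[-0.0466,0.008,0],[0,0,0],[0,0,0]]' --rotation '[[0,0,0],[0,0,0],[0,0,0],[0,0,0],[0,0,0],[0,0,0],[0,0,0],[0,0,0]]'

```text
clock: 51.88
position: [0.5464, -0.3373, 0.248]
tool_rot: [-3.14, -0.001, 1.56]
force: [0.2, 1.6, -0.0]
grip_width: 0.0853
```

```bash
python3 - <<'E'
from h import *
plan([.5466,-.3381,.0765],1.5593);print(bot.observe()["qpos"])
E
```

```text
at [ 0.5464 -0.3373  0.248 ] [-3.1401e+00 -1.4000e-03  1.5604e+00] t 51.875
dp [-0.0013  0.0006  0.2143] rot [-0.0005 -0.0005  0.0003]
[ 0.94825595  0.6373267  -0.78085113  1.50298159  0.46570795  1.19635676
  0.08264093]
```

Call:
move_arm --jaw '[0,0,0,0,0,0,0,0,60,110]' --dp '[[-0.0005,0,0.03],[0,0,0.055],[0,0,0.055],[0,0,0.042],[0,0,0.02],[0,0,0.01],[0,0,0.002],[0,0,0],[0,0,0],[0,0,0]]' --rotation '[[0,0,0],[0,0,0],[0,0,0],[0,0,0],[0,0,0],[0,0,0],[0,0,0],[0,0,0],[0,0,0],[0,0,0]]'

```text
clock: 53.12
position: [0.5468, -0.3388, 0.0785]
tool_rot: [3.141, 0.0, 1.559]
force: [0.1, -0.9, 0.0]
grip_width: 0.0518
```

Call:
move_arm --jaw '[150,170,190,210,255,255,255,255]' --dp '[[0,0,0],[0,0,0],[0,0,0],[0,0,0],[0,0,0],[0,0,0],[0,0,0],[0,0,0]]' --rotation '[[0,0,0],[0,0,0],[0,0,0],[0,0,0],[0,0,0],[0,0,0],[0,0,0],[0,0,0]]'

```text
clock: 54.12
position: [0.5466, -0.3386, 0.0782]
tool_rot: [-3.141, 0.0, 1.56]
force: [-3.2, 0.9, 4.2]
grip_width: 0.0277
```

```bash
python3 - <<'E'
from h import *
s=bot.observe();print(s["position"],s["tool_rot"])
plan([.4413,.3800,.25],1.5593)
E
```

```text
[ 0.54655759 -0.33859073  0.07816034] [-3.14134896e+00  7.25482777e-05  1.55961163e+00]
at [ 0.5466 -0.3386  0.0782] [-3.1413e+00  1.0000e-04  1.5596e+00] t 54.125
dp [ 0.8967 -0.1417 -0.2148] rot [-0.0001  0.      0.0001]
```

Call:
move_arm --jaw '[255,255,255,255,255,255]' --dp '[[0,0,-0.01],[0,0,-0.035],[0,0,-0.06],[0,0,-0.06],[0,0,-0.035],[0,0,-0.015]]' --rotation '[[0,0,0],[0,0,0],[0,0,0],[0,0,0],[0,0,0],[0,0,0]]'

```text
clock: 54.88
position: [0.547, -0.3387, 0.2517]
tool_rot: [3.14, 0.001, 1.56]
force: [0.4, -0.2, -3.1]
grip_width: 0.0273
```

Call:
move_arm --jaw '[255,255,255,255,255,255,255,255,255,255]' --dp '[[0.0195,-0.0031,0],[0.039,-0.0062,0],[0.0487,-0.0077,0],[0.0487,-0.0077,0],[0.0487,-0.0077,0],[0.0487,-0.0077,0],[0.0487,-0.0077,0],[0.0487,-0.0077,0],[0.0487,-0.0077,0],[0.0487,-0.0077,0]]' --rotation '[[0,0,0],[0,0,0],[0,0,0],[0,0,0],[0,0,0],[0,0,0],[0,0,0],[0,0,0],[0,0,0],[0,0,0]]'

```text
clock: 56.12
position: [0.4924, 0.0222, 0.2488]
tool_rot: [-3.14, -0.0, 1.56]
force: [0.7, 0.0, -1.9]
grip_width: 0.0269
```

Call:
move_arm --jaw '[255,255,255,255,255,255,255,255,255,255]' --dp '[[0.0487,-0.0077,0],[0.0487,-0.0077,0],[0.0487,-0.0077,0],[0.0487,-0.0077,0],[0.0487,-0.0077,0],[0.0487,-0.0077,0],[0.0487,-0.0077,0],[0.0487,-0.0077,0],[0.039,-0.0062,0],[0.0195,-0.0031,0]]' --rotation '[[0,0,0],[0,0,0],[0,0,0],[0,0,0],[0,0,0],[0,0,0],[0,0,0],[0,0,0],[0,0,0],[0,0,0]]'

```text
clock: 57.38
position: [0.4393, 0.381, 0.2488]
tool_rot: [-3.14, 0.001, 1.562]
force: [0.7, -0.9, -3.4]
grip_width: 0.0274
```

```bash
python3 - <<'E'
from h import *
plan([.4413,.3795,.09],1.5593);print(bot.observe()["qpos"])
E
```

```text
at [0.4393 0.381  0.2488] [-3.1397e+00  6.0000e-04  1.5621e+00] t 57.375
dp [-0.0018  0.0029  0.1984] rot [-0.0006  0.0002  0.0009]
[-0.21183147  0.56609514 -0.88945513  1.66574778  0.47415266  1.14256972
 -1.23652945]
```

Call:
move_arm --jaw '[255,255,255,255,255,255,255,255,255]' --dp '[[0,0.0005,0.02],[0,0,0.045],[0,0,0.055],[0,0,0.045],[0,0,0.02],[0,0,0.01],[0,0,0],[0,0,0],[0,0,0]]' --rotation '[[0,0,0],[0,0,0],[0,0,0],[0,0,0],[0,0,0],[0,0,0],[0,0,0],[0,0,0],[0,0,0]]'

```text
clock: 58.5
position: [0.4419, 0.3798, 0.0948]
tool_rot: [3.141, -0.001, 1.559]
force: [-1.3, -0.1, -2.2]
grip_width: 0.0276
```

```bash
python3 - <<'E'
from h import *
plan([.4413,.3795,.081],1.5593);print(bot.observe()["force"])
E
```

```text
at [0.4419 0.3798 0.0948] [ 3.1407e+00 -7.0000e-04  1.5595e+00] t 58.5
dp [-0.0004 -0.0008  0.0172] rot [ 0.0003 -0.0002  0.0001]
[-1.29623062 -0.12846302 -2.20233522]
```

Call:
move_arm --jaw '[255,255,255,255,255,255]' --dp '[[-0.0004,-0.0005,0.008],[0,0,0.005],[0,0,0.0025],[0,0,0.0012],[0,0,0],[0,0,0]]' --rotation '[[0,0,0],[0,0,0],[0,0,0],[0,0,0],[0,0,0],[0,0,0]]'

```text
clock: 59.25
position: [0.4413, 0.3793, 0.0808]
tool_rot: [3.142, -0.0, 1.56]
force: [0.5, 0.3, -3.2]
grip_width: 0.0275
```

Call:
move_arm --jaw '[255,255,255]' --dp '[[0,0,0.001],[0,0,0],[0,0,0]]' --rotation '[[0,0,0],[0,0,0],[0,0,0]]'

```text
clock: 59.62
position: [0.4413, 0.3793, 0.0801]
tool_rot: [3.141, -0.0, 1.56]
force: [-1.3, -1.0, 5.3]
grip_width: 0.0273
```

Call:
move_arm --jaw '[150,80,0,0,0,0,0,0,0]' --dp '[[0,0,0],[0,0,0],[0,0,0],[0,0,-0.02],[0,0,-0.05],[0,0,-0.06],[0,0,-0.06],[0,0,-0.039],[0,0,0]]' --rotation '[[0,0,0],[0,0,0],[0,0,0],[0,0,0],[0,0,0],[0,0,0],[0,0,0],[0,0,0],[0,0,0]]'

```text
clock: 60.75
position: [0.4415, 0.3801, 0.2662]
tool_rot: [3.138, -0.003, 1.56]
force: [0.5, 0.2, -0.2]
grip_width: 0.0855
```

Call:
move_arm --jaw '[0,0,0,0,0]' --dp '[[-0.012,0.018,0],[-0.0115,0.0185,0],[0,0,0],[0,0,0],[0,0,0]]' --rotation '[[0,0,-0.002],[0,0,0],[0,0,0],[0,0,0],[0,0,0]]'

```text
clock: 61.38
position: [0.4698, 0.3605, 0.263]
tool_rot: [-3.141, -0.0, 1.567]
force: [-0.1, -1.2, 0.3]
grip_width: 0.0857
```

```bash
python3 - <<'E'
from h import *
import pickle
s=bot.observe();print(s["position"],s["tool_rot"])
c=calibration("wrist");pickle.dump(c,open("w8.pkl","wb"));im=grab_frame("wrist");cv2.imwrite("pics/w8.png",im)
cv2.imwrite("pics/w8c.png",cv2.resize(im[85:290,200:400],None,fx=2.9,fy=2.9,interpolation=cv2.INTER_CUBIC))
cv2.imwrite("pics/side8.png",grab_frame("side"))
E
```

```text
[0.46983383 0.3605419  0.26299857] [-3.14124150e+00 -1.30440364e-04  1.56658084e+00]
```

View pics/w8c.png

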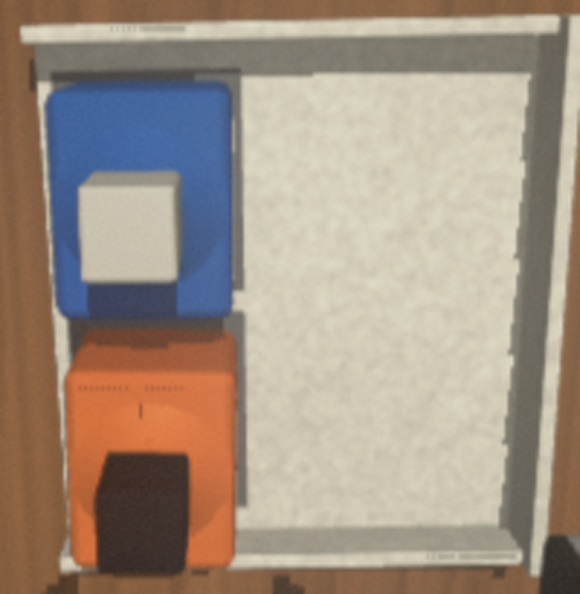

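Both bottles are back and match the first crop: the blue cap is at (79–180, 184–282) against (77–178, 184–281) before, and the orange is within about 1 px. One last overall look before handing in.

View pics/side8.png

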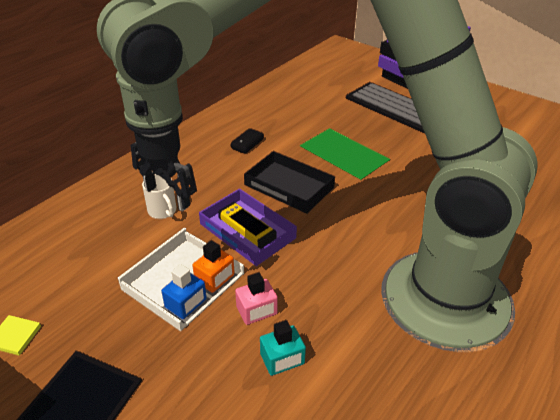

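The bottles are upright in the bay at (184,292) and (213,266). The handheld is in the violet box at (247,224). The mug, mouse and look-alikes are where they were, and the gripper hangs clear above. Handing in.

```bash
python3 -c "
from workcell import workorder
print(workorder.job_done())"
```

```text
the job is handed in; nothing more can be done
None
```

The job is done and handed in at about 61 s of the 131 s allowed. I stood the blue and then the orange bottle on the green mat and laid the handheld screen up in the violet box. Then I put the orange and the blue bottle back in the bay.

**Bottles:** A wrist picture from nearly the same pose as before the job shows both within about 1 mm of where they stood. Each was lowered until the wrist force showed contact before I let go. Their original yaw could only be measured to about 1°, and those readings disagreed by 1–2°. They went back at the yaw the gripper held, about -0.6°, so each could be turned by up to about 1°.

**Handheld:** It lies about 2–3 mm from the middle of the box in each direction. It is within about 1° of the box's length.

**Other checks:** The last side view shows the mug, mouse and look-alikes where they were, with the gripper clear of everything. No check failed. Contact forces at the wrist, as reported after each move, stayed below about 10 N.

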